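Raise the gravity-feed bottle stand one hole and load the wash bottle

TASK

Pull the platform of the bottle stand gently up until its sprung button pops out through the next hole, then press down on the platform with about a kilogram of force (10 N) to make sure it is locked, never forcing the button. Then stand the green-capped wash bottle on the middle of the platform and let go, leaving everything else on the worktop where it is.

Things in the scene. Friction and masses are not known exactly. Their poses are not given: they have to be found in the camera images.
- stand: bottle stand, fixed: dark steel base plate 150 x 150 mm, top 10 mm above the worktop, with an upright grey square column, 36 mm wide, from its middle up to 153 to 165 mm above the worktop. Origin: centre of the plate's underside, on the column's axis; z up. +x is the column's front face with a vertical row of three round holes of 12 mm, 50 mm apart.
- platform (a point): centre of the top of the stand's platform, on the column's axis: a white plate 84 mm along the stand's x, 56 mm along its y, 16 mm thick, black rubber top, a lip 5 mm high and 4 mm wide along both short edges. It turns with the stand and rides on a 26 mm square mast that slides in the column. Take it from above across the 56 mm: its long sides are flat and free.
- socket (a point): top of the 50 mm square clamp socket round the column's foot, on its axis. The column is clamped at a height that differs, so the holes' heights are unknown: the button starts inside, below the middle hole by 8 to 23 mm, to be felt. Platform, mast and button weigh 0.37 kg, sliding friction is 4 to 6 N (1 N once locked): unlocked it stays put empty but sinks under the bottle.
- snap_button (a joint): sprung brass button, 9 mm thick, on the mast: 0 = out through a hole of the column's front face, 4.5 mm proud; 0.0075 m = pressed in, inside the column. Spring 4 to 7 N. Drawn up slowly (20 mm/s or less) it pops out at the next hole and stops the mast dead, with 1.5 mm of play up and down; drawn fast it can skip the hole. More than 25 N up or down damages it.
- wash_bottle: white plastic bottle with a green cap, 50 mm in diameter and 90 mm high (straight sides to about 50 mm up), about 0.34 to 0.5 kg. Origin: centre of its underside; z up. It stands to the left or to the right of the stand.
- other_bottle: the same bottle with a red cap, on the other side of the stand: leave it. Origin: centre of its underside.
- sample_rack: grey sample rack 26 x 200 mm, 98 mm high, with ten yellow-capped tubes, on the far side: leave it. Origin: centre of its underside, long side along y.
- spirit_level: red spirit level 200 x 22 x 44 mm: leave it. Origin: centre of its underside, length along x.
- steel_dish: dark shallow dish, 90 mm across, 22 mm high: leave it. Origin: centre of its underside.
- paper_roll: pale yellow paper roll standing on end, 60 mm across, 57 mm high: leave it. Origin: centre of its underside.
- screwdriver: screwdriver, 170 mm long, lying along its x: leave it. Origin: centre of its underside.
- tip_box: blue pipette-tip box with clear lid, 85 x 120 x 67 mm: leave it. Origin: centre of its underside.
Mind the look-alikes: they are no part of the job. What is shaped like the wash_bottle but purple is not meant.

How it is judged (in metres and radians):
On the way, in this order (a step that is already met when the one before it is completed fails the run):
1. the platform has been drawn up and the button stands out through the next hole (value of joint snap_button below 0.002 m and distance of platform from where it was at the start of the episode between 0.004 and 0.025 m), for 0.2 s.
2. with the button out and the bottle not yet on it, the platform is pressed down so that the button bears on the lower edge of its hole with more than 6 N (all of step 1 and contact force between snap_button_c0 and column_c4 above 6 N and horizontal distance between wash_bottle and platform above 0.1 m), for 0.2 s.
At the end, for the whole second after the job is handed in: The button is out through the next hole up (reading under 2 mm; platform 4 to 25 mm above its start), and the released wash bottle stands at rest on the platform: upright within 3 degrees, base within 4 mm of the platform's top, axis within 12 mm of its centre (all of step 1 and horizontal distance between wash_bottle and platform below 0.012 m and z of wash_bottle in the frame of platform between -0.004 and 0.004 m and angle between wash_bottle's own z axis and vertical below 0.06 rad and linear speed of wash_bottle below 0.02 m/s); the robot touches nothing.
It fails at once if the button is loaded against the column with more than 25 N (contact force between snap_button_c0 and column above 25 N).
It fails at once if the wash bottle is tipped more than about 35 degrees (angle between wash_bottle's own z axis and vertical above 0.6 rad).
It fails at once if something else on the worktop is shoved more than 20 mm (distance of any of other_bottle, sample_rack, spirit_level, steel_dish, paper_roll, screwdriver, tip_box from where it was at the start of the episode above 0.02 m).
It also fails if it takes over 61 s, if anything falls off the work surface, if the arm or the gripper's body presses on something with over 40 N, if the wrist force passes 120 N, or if a joint passes its speed limit or range.

ROBOT

A 6-joint arm with a two-finger parallel gripper is mounted at the origin on the work surface. World frame = base frame: x ahead of the robot, y to its left, z up, the work surface at z = 0. Lengths are in mm, angles in rad, forces in N, time in s.
With the tool pointing down it reaches from about 350 to 725 mm from the base axis. Payload 4.3 kg.
Tool frame: the origin (TCP) lies at the very end of the fingers, on their centre line; the grasp point (between the pads) lies 19 mm behind it; z points along the fingers, y is the line along which they close (so a half turn about z gives the same grasp; the last joint's range is limited). The gripper opens to 85 mm and grips with 20 to 120 N. Pads are 22 mm wide; open, the fingers measure 114 mm over their backs; the gripper's body (76 mm by 85 mm) begins 54 mm behind the grasp point. The pads swing forward as they close: fully open they stand 13 mm farther back than shut.
Start: joints at [1.237, 0.377, 0.081, 1.274, 0, 1.46], TCP at [127.618, 560.697, 231.329] pointing down, gripper open.
Joint ranges: [-2.72, 2.72], [-0.84, 1.66], [-1.02, 1.22], [-1.77, 2.12], [-1.37, 1.28], [-3.14, 3.14]. Speed limits (rad/s): [2.57, 2.57, 3.14, 3.14, 3.14, 3.14].

INTERFACE

Orientations are given as a unit quaternion [w, x, y, z].
In Python, from cell import arm, vision, workorder, status gives the robot as it stands. Calls block until the motion is done:
- arm.goto(position, orientation): joint-space move of the TCP to a pose.
- arm.move_straight(position, vel=150, rot=None, until_force=None): straight line of the TCP; rot=None keeps the orientation; vel is the mean speed in mm/s. With until_force (N) it stops when the force on the tool has changed by that much, and returns True; else False.
- arm.move_joints(angles): joint-space move.
- arm.command_gripper(opening, force=None): opening from 0.0 (shut) to 1.0 (fully open); force is the grip in N (None keeps the last); returns when the fingers have stopped.
- arm.hold(seconds).
- arm.inverse_kinematics(position, orientation): joint angles nearest the present ones, or None.
- vision.capture(name): name is "scene" or "top" or "wrist"; returns a dict with "pixels" (420x560x3 uint8, red, green, blue), "K" (3x3 intrinsics, pixels), "extrinsics" (4x4, takes a point from world to camera coordinates). Camera axes: x right, y down, z forward; pixel columns grow to the right and rows downward; lengths in mm; the calibration is good to about 2 mm. A picture is of the moment at which its call begins. There is no depth.
A pose or a line that the arm cannot do raises arm.Unreachable and nothing moves.
- workorder.sign_off(): hands the job in; it is judged then, once.
Readings, each from a call of its own:
- status.get_clock(): time.
- status.get_joint_pos(): joint angles.
- status.get_joint_velocities(): joint speeds.
- status.get_joint_torque(): joint torques, N m.
- status.get_eef_pos(): TCP position.
- status.get_orientation(): TCP orientation.
- status.get_force(): force on the tool from outside, world axes, zero at the start.
- status.get_ft_torque(): the same for the moment, N m.
- status.get_finger_gap(): opening from 0.0 (shut) to 1.0 (fully open).
- status.get_finger_force(): force on a finger pad.
Only numpy, scipy, OpenCV 4.12 (cv2) and the standard library are available. Lean on these libraries where they do the work, as an engineer would, in place of code of your own. Each camera call takes 0.05 s, during which the arm holds its last target. There are 200 camera calls.

## Working session

There is one attempt and no reset: what is moved stays moved. The work goes in short steps, each a Python script; the robot and the scene stay as the last script left them, time stands still between calls to the robot, and variables do not carry over. Pictures are saved under pics/ and viewed, at most 10 in all, crops included, and the job is handed in when it is done.

```bash
ls; mkdir -p pics; python3 - <<'E'
from cell import arm, vision, workorder, status
import cv2,numpy as np,pickle
d={n:vision.capture(n) for n in("scene","top")}
pickle.dump(d,open("v.pkl","wb"))
for n in d:
    cv2.imwrite(f"pics/{n}0.png",d[n]["pixels"][:,:,::-1]);print(n,d[n]["K"].tolist(),np.round(d[n]["extrinsics"],3).tolist())
print(status.get_clock(),status.get_orientation(),status.get_force())
E
```

```text
pics
scene [[391.19597123906175, 0.0, 276.683008038019], [0.0, 391.19597123906175, 202.2524853053133], [0.0, 0.0, 1.0]] [[-0.223, 0.975, 0.014, 142.111], [0.732, 0.177, -0.658, -317.833], [-0.644, -0.137, -0.753, 1465.871], [0.0, 0.0, 0.0, 1.0]]
top [[514.2270107697527, 0.0, 291.7291882221149], [0.0, 514.2270107697527, 211.8526719766873], [0.0, 0.0, 1.0]] [[0.001, -1.0, 0.011, -14.499], [-0.985, -0.003, -0.171, 588.684], [0.171, -0.011, -0.985, 1310.447], [0.0, 0.0, 0.0, 1.0]]
0.1 [-1.96718602e-04  1.11680559e-01  9.93743711e-01 -9.22886239e-04] [ 0.32127411 -0.85196603  0.5005452 ]
```

View pics/scene0.png

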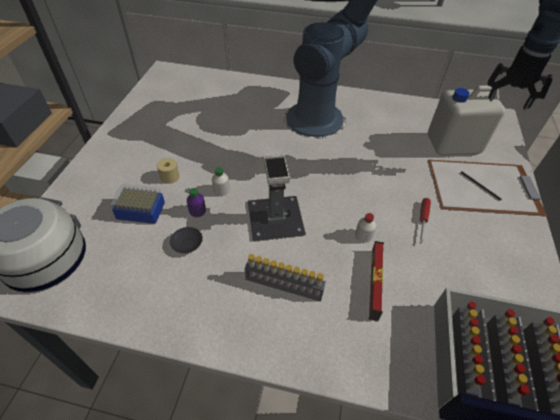

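View pics/top0.png

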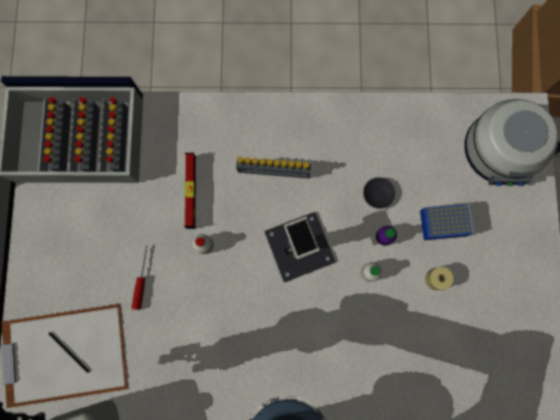

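The top view shows the stand plate at (300,246) with the platform's black top at (301,238). There are two green-capped candidates: a white one at (373,271) and a purple one at (387,236). The white one fits; the purple one is the decoy. The red cap is at (202,243). I'll confirm with an enlarged crop.

```bash
python3 - <<'E'
import cv2,numpy as np,pickle
d=pickle.load(open("v.pkl","rb"))
t=d["top"]["pixels"][200:290,255:405,::-1]; s=d["scene"]["pixels"][145:245,180:310,::-1]
a=cv2.resize(t,None,fx=5,fy=5,interpolation=2)[:300*2,:]
a=cv2.resize(t,(450,270),interpolation=cv2.INTER_CUBIC); b=cv2.resize(s,(390,300),interpolation=cv2.INTER_CUBIC)
o=np.zeros((600,700,3),np.uint8);o[:270,:450]=a;o[290:590,:390]=b
o=np.zeros((590,750,3),np.uint8);o[:270,:450]=a;o[280:580,:390]=b
cv2.imwrite("pics/crop1.png",o)
E
```

```text
(no output)
```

View pics/crop1.png

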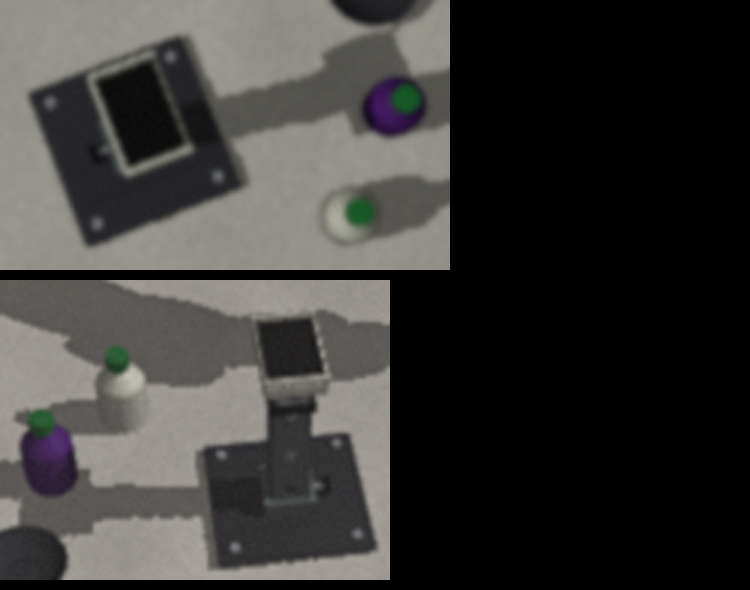

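The crop confirms the target: the white, green-capped bottle has its cap at top (375,270). The purple one is the look-alike. The platform centre is at about (302,237.5) in top and (277,167.7) in scene. Next step: triangulate.

```bash
cat > h.py <<'E'
import numpy as np,cv2
from scipy.spatial.transform import Rotation as R
def P(c): return c["K"]@c["extrinsics"][:3]
def ray(c,uv,z):
    E=c["extrinsics"];r=E[:3,:3].T@np.linalg.inv(c["K"])@[*uv,1];o=-E[:3,:3].T@E[:3,3]
    return o+r*(z-o[2])/r[2]
def tri(a,u,b,v):
    X=cv2.triangulatePoints(P(a),P(b),np.array(u,float).reshape(2,1),np.array(v,float).reshape(2,1)).ravel();return X[:3]/X[3]
def quat(yaw): # tool down, y axis (closing) along heading yaw (rad)
    y=np.array([np.cos(yaw),np.sin(yaw),0]);z=np.array([0,0,-1.]);x=np.cross(y,z)
    q=R.from_matrix(np.c_[x,y,z]).as_quat();return np.r_[q[3],q[:3]]
E
python3 - <<'E'
import pickle;from h import *
d=pickle.load(open("v.pkl","rb"));T,S=d["top"],d["scene"];np.set_printoptions(precision=1,suppress=True)
def blob(c,m,near):
    n,l,st,ce=cv2.connectedComponentsWithStats(m.astype(np.uint8));i=1+np.argmin(np.hypot(*(ce[1:]-near).T));return ce[i],st[i,4]
def green(c): p=c["pixels"].astype(int);return (p[...,1]>p[...,0]+25)&(p[...,1]>p[...,2]+10)
def red(c): p=c["pixels"].astype(int);return (p[...,0]>p[...,1]+60)&(p[...,0]>p[...,2]+60)
for n,f,a,b in(("green",green,(375,270),(219,171)),("purple",green,(389,233),(194,192)),("red",red,(201,241),(369,217))):
    u,au=blob(T,f(T),a);v,av=blob(S,f(S),b);print(n,u,au,v,av,tri(T,u,S,v),ray(T,u,88))
o=np.array([255,200]);tc=np.array([(88,76),(155,50),(193,150),(127,174)])/3+o
sc=np.array([(254,38),(317,32),(328,98),(264,105)])/3+[180,145]
c=tri(T,tc.mean(0),S,sc.mean(0));print("platform",c)
q=np.array([ray(T,u,c[2]+2) for u in tc]);print(q,[np.linalg.norm(q[i]-q[i-1]) for i in range(4)])
e=(q[2]-q[1]+q[3]-q[0]);e=e/np.linalg.norm(e);print("long axis deg",np.degrees(np.arctan2(e[1],e[0])))
pc=np.array([(30,92),(187,37),(245,185),(90,245)])/3+o
q=np.array([ray(T,u,10) for u in pc]);print("plate",q.mean(0),[np.linalg.norm(q[i]-q[i-1]) for i in range(4)]);e=q[2]-q[1]+q[3]-q[0];print(np.degrees(np.arctan2(e[1],e[0])))
for n,u,z in(("dish",(379,192),15),("roll",(440,278),57),("tip",(447,220),60)):print(n,ray(T,u,z))
E
```

```text
green [374.7 270.3] 69 [218.8 170.4] 45 [ 433.1 -223.8   81.5] [ 432.8 -222.9   88. ]
purple [390.1 232.3] 66 [193.7 191.5] 49 [ 530.5 -265.9   81.6] [ 529.8 -265.2   88. ]
red [199.4 241.4] 48 [369.2 216.2] 33 [506.1 222.8  82.9] [505.5 221.8  88. ]
platform [502.  -34.8 199.7]
[[530.4   5.4 201.7]
 [551.1 -47.  201.7]
 [472.8 -76.1 201.7]
 [454.1 -25.  201.7]] [np.float64(82.11053880369934), np.float64(56.2742095120036), np.float64(83.5595868090854), np.float64(54.391704567132805)]
long axis deg -158.98813876910012
plate [501.5 -39.1  10. ] [np.float64(147.43281772743478), np.float64(151.05942963155724), np.float64(143.63973269206056), np.float64(148.51705917669005)]
-158.75173378801162
dish [ 650.8 -253.2   15. ]
roll [ 415. -397.   57.]
tip [ 566.4 -422.    60. ]
```

Positions agree with the sizes given: platform (502,-36), top about z=199, long axis 21°, bottle (433,-224). I'll move above the platform and look with the wrist camera.

```bash
python3 - <<'E'
from cell import arm, vision, status
from h import *;import pickle
np.set_printoptions(precision=3,suppress=True)
for a in(111,-69):
    for p in((502,-36,300),(502,-36,172),(433,-224,21),(502,-36,235)):
        print(a,p,arm.inverse_kinematics(p,quat(np.radians(a))))
q6=[arm.inverse_kinematics((433,-224,21),quat(np.radians(a))) for a in(111,-69)]
a=min((111,-69),key=lambda a:abs(arm.inverse_kinematics((502,-36,172),quat(np.radians(a)))[5]))
arm.goto((502,-36,290),quat(np.radians(a)))
w=vision.capture("wrist");t=vision.capture("top");pickle.dump((w,t),open("w.pkl","wb"))
print(a,status.get_eef_pos(),status.get_clock(),status.get_force(),w["K"].tolist(),w["extrinsics"])
cv2.imwrite("pics/w1.png",w["pixels"][:,:,::-1])
E
```

```text
111 (502, -36, 300) [-0.198  0.221  0.042  1.392  0.    -0.564]
111 (502, -36, 172) [-0.198  0.26  -0.241  1.071  0.    -0.564]
111 (433, -224, 21) [-0.608  0.381 -0.508  0.682  0.    -0.974]
111 (502, -36, 235) [-0.198  0.23  -0.113  1.227  0.    -0.564]
-69 (502, -36, 300) [-0.198  0.221  0.042  1.392  0.     2.577]
-69 (502, -36, 172) [-0.198  0.26  -0.241  1.071  0.     2.577]
-69 (433, -224, 21) [-0.608  0.381 -0.508  0.682  0.     2.167]
-69 (502, -36, 235) [-0.198  0.23  -0.113  1.227  0.     2.577]
111 [502.029 -35.394 289.939] 2.7083 [ 0.241 -1.18  -0.213] [[320.583259321793, 0.0, 280.5627918095218], [0.0, 320.583259321793, 207.25207060699006], [0.0, 0.0, 1.0]] [[  -0.358    0.934   -0.001  212.953]
 [   0.886    0.34     0.315 -492.685]
 [   0.294    0.112   -0.949  292.009]
 [   0.       0.       0.       1.   ]]
```

View pics/w1.png

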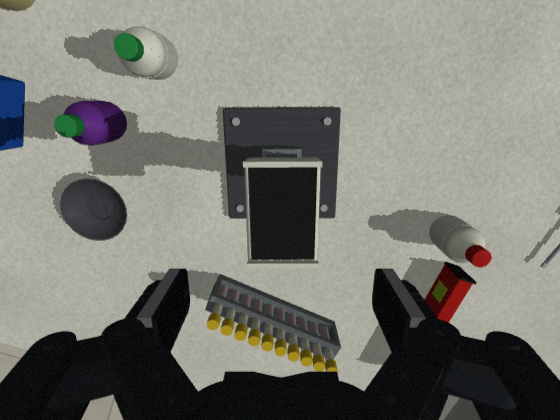

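The platform sits squarely in the wrist view, with corners of about (244,160), (321,160), (319,263) and (247,263). The green bottle is at (143,50) and the purple one at (95,123). I'll refine the platform centre and yaw with a mask on the black rubber.

```bash
python3 - <<'E'
from h import *;import pickle
np.set_printoptions(precision=1,suppress=True)
w,t=pickle.load(open("w.pkl","rb"))
p=w["pixels"].max(2);m=np.zeros(p.shape,np.uint8);m[155:268,238:328]=(p<45)[155:268,238:328]
cs=max(cv2.findContours(m,0,1)[0],key=cv2.contourArea)
r=cv2.minAreaRect(cs);print(r)
b=cv2.boxPoints(r)
ap=cv2.approxPolyDP(cs,6,True)[:,0];print(ap.tolist())
for z in(195,199,203):
    q=np.array([ray(w,u,z) for u in np.array([(244,159.5),(321,159.5),(319,263),(247,263)])])
    k=np.array([ray(w,u,z) for u in ap]);e=q[3]+q[2]-q[0]-q[1]
    print(z,q.mean(0),[round(np.linalg.norm(q[i]-q[i-1]),1) for i in range(4)],np.degrees(np.arctan2(e[1],e[0])),"black",k.mean(0),[round(np.linalg.norm(k[i]-k[i-1]),1) for i in range(len(k))])
E
```

```text
((282.5, 212.99996948242188), (66.99998474121094, 89.99998474121094), -0.0)
[[249, 168], [252, 258], [313, 258], [316, 168]]
195 [505.1 -32.4 195. ] [np.float64(86.1), np.float64(57.3), np.float64(86.1), np.float64(59.6)] 21.360976350701563 black [506.  -32.3 195. ] [np.float64(50.3), np.float64(75.1), np.float64(50.3), np.float64(75.1)]
199 [503.8 -33.  199. ] [np.float64(84.6), np.float64(56.3), np.float64(84.6), np.float64(58.6)] 21.360976350701574 black [504.7 -32.8 199. ] [np.float64(49.4), np.float64(73.8), np.float64(49.4), np.float64(73.8)]
203 [502.5 -33.5 203. ] [np.float64(83.2), np.float64(55.3), np.float64(83.2), np.float64(57.6)] 21.360976350701577 black [503.4 -33.4 203. ] [np.float64(48.6), np.float64(72.5), np.float64(48.6), np.float64(72.5)]
```

```bash
python3 - <<'E'
from cell import arm, vision, status
from h import *
np.set_printoptions(precision=2,suppress=True)
q=quat(np.radians(111.2));x,y=503,-34.5
arm.move_straight((x,y,215),vel=120,rot=q)
print(arm.move_straight((x,y,173),vel=60,until_force=6),status.get_eef_pos(),status.get_force())
arm.command_gripper(0.55,force=25); print(status.get_finger_gap(),status.get_force())
arm.command_gripper(0.0,force=25); arm.hold(.2)
f=status.get_force();ey=np.array([np.cos(np.radians(111.2)),np.sin(np.radians(111.2)),0])
print(status.get_finger_gap(),status.get_finger_force(),f,"lat",f@ey,status.get_ft_torque(),status.get_eef_pos(),status.get_clock())
w=vision.capture("wrist");cv2.imwrite("pics/w2.png",w["pixels"][:,:,::-1])
E
```

```text
False [503.17 -34.53 173.16] [ 0.17 -0.11  0.23]
0.6460479634121271 [-0.66  4.59 -0.42]
0.6495888300264199 34.92586612701416 [0.52 5.71 0.33] lat 5.13656197662019 [ 0.74 -0.1  -0.  ] [503.01 -33.69 173.02] 5.125
```

View pics/w2.png

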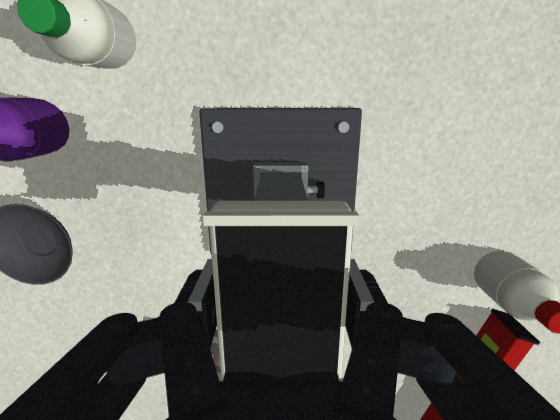

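The fingers are gripping both long sides of the platform. The lateral load is 5 N, so I'll null it by shifting about 1 mm towards +y, then draw up slowly.

```bash
python3 - <<'E'
from cell import arm, vision, status
from h import *
np.set_printoptions(precision=2,suppress=True)
ey=np.array([np.cos(np.radians(111.2)),np.sin(np.radians(111.2)),0])
x,y,z=503-.4,-34.5+1.0,173
arm.move_straight((x,y,z),vel=5);arm.hold(.1);f=status.get_force();print(f,f@ey,status.get_eef_pos())
arm.command_gripper(0.0,force=40)
f0=status.get_force();print("grip",f0,status.get_eef_pos(),status.get_clock())
for i in range(14):
    s=arm.move_straight((x,y,z+2*(i+1)),vel=8,until_force=16)
    f=status.get_force();p=status.get_eef_pos();print(i,s,p[2],f)
    if s or f[2]<f0[2]-14: break
print(status.get_clock())
E
```

```text
[ 2.21  1.6  -3.43] 0.6924099152444976 [502.98 -33.67 173.03]
grip [ 2.86  0.97 -2.98] [502.96 -33.68 173.02] 5.8583
0 False 174.68000660087162 [ 5.15  0.4  -7.  ]
1 False 176.6623328125273 [ 5.35  0.43 -6.87]
2 False 178.66518860715462 [ 4.83  0.3  -5.97]
3 False 180.66480068621738 [ 5.67  1.86 -6.91]
4 False 182.65649458520693 [ 5.18  0.65 -7.71]
5 False 184.6779526862923 [ 4.97  2.08 -6.43]
6 False 186.65270489839517 [ 4.86  0.37 -6.56]
7 False 188.67779758941612 [ 4.4   0.21 -6.6 ]
8 False 190.7005127509205 [ 5.14  0.12 -6.57]
9 False 193.0643843645235 [ 4.44  0.71 -4.84]
10 False 195.298205927926 [ 4.32 -0.04 -2.42]
11 False 195.99257345996776 [  7.42  -0.21 -10.57]
12 False 196.53145181713163 [ 11.92  -0.05 -19.49]
11.0583
```

The button popped out about 20 mm up: friction fell off, then the platform hit a hard stop. Now press down.

```bash
python3 - <<'E'
from cell import arm, vision, status
from h import *
np.set_printoptions(precision=2,suppress=True)
x,y,z=502.6,-33.5,199
for i in range(16):
    z-=1 if i<3 else .6
    arm.move_straight((x,y,z),vel=8); arm.hold(.05)
    f=status.get_force();p=status.get_eef_pos();print(z,p,f)
    if f[2]>9: break
arm.hold(.5);print(status.get_force(),status.get_eef_pos(),status.get_clock())
E
```

```text
198 [502.92 -33.66 196.21] [  8.94  -0.9  -15.39]
197 [502.93 -33.66 195.93] [  8.39  -0.14 -10.71]
196 [502.95 -33.67 195.6 ] [ 6.74  0.44 -7.21]
195.4 [502.95 -33.66 195.36] [ 5.56  0.03 -4.56]
194.8 [502.98 -33.66 194.91] [ 6.02  0.31 -4.1 ]
194.20000000000002 [502.97 -33.65 194.35] [ 5.15  0.4  -2.86]
193.60000000000002 [502.99 -33.66 193.76] [ 4.47  0.24 -2.63]
193.00000000000003 [502.98 -33.64 193.15] [ 5.05  0.32 -2.81]
192.40000000000003 [502.95 -33.66 192.49] [ 4.88 -0.51 -3.36]
191.80000000000004 [502.99 -33.65 192.04] [ 5.55 -0.7  -1.71]
191.20000000000005 [502.97 -33.67 191.76] [ 3.8  -1.21  2.44]
190.60000000000005 [503.   -33.66 191.48] [2.67 0.31 5.77]
190.00000000000006 [503.   -33.64 191.33] [ 2.75 -0.16  8.44]
189.40000000000006 [503.05 -33.66 191.22] [ 0.78  0.22 11.23]
[ 0.78 -0.62 10.93] [503.02 -33.65 191.19] 15.8333
```

It's locked, holding 10.9 N with no sinking. Now release the platform and go above the bottle.

```bash
python3 - <<'E'
from cell import arm, vision, status
from h import *;import pickle
np.set_printoptions(precision=2,suppress=True)
q=quat(np.radians(111.2))
arm.move_straight((502.9,-33.6,192.0),vel=8);arm.command_gripper(1.0);
arm.move_straight((503,-34,290),vel=120)
w=vision.capture("wrist");pickle.dump(w,open("w3.pkl","wb"))
arm.move_straight((433,-224,290),vel=200)
arm.move_straight((433,-224,170),vel=120)
v=vision.capture("wrist");t=vision.capture("top");pickle.dump((w,v,t),open("w3.pkl","wb"))
print(status.get_eef_pos(),status.get_force(),status.get_clock())
o=np.hstack([cv2.resize(k["pixels"][:,:,::-1],(400,300),interpolation=cv2.INTER_AREA) for k in(w,v)])
cv2.imwrite("pics/w3.png",o)
E
```

```text
[ 433.62 -224.38  170.88] [ 0.07 -0.53 -1.16] 20.1417
```

View pics/w3.png

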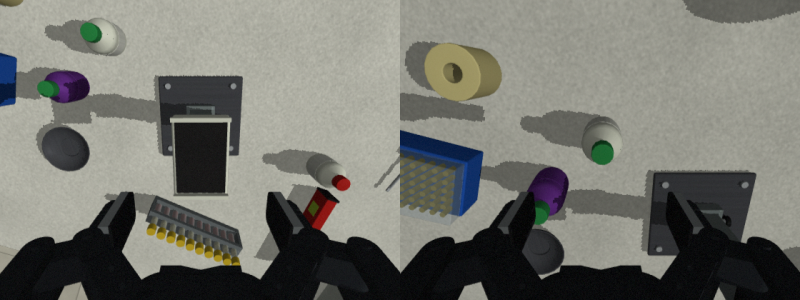

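Left: the platform is raised, free and empty. Right: the white, green-capped bottle is centred between the fingers, at about (283,214) full-res, with the purple one well to the side. Refine both positions.

```bash
python3 - <<'E'
from h import *;import pickle
np.set_printoptions(precision=1,suppress=True)
w,v,t=pickle.load(open("w3.pkl","rb"))
p=v["pixels"].astype(int);m=((p[...,1]>p[...,0]+25)&(p[...,1]>p[...,2]+10)).astype(np.uint8)
n,l,st,ce=cv2.connectedComponentsWithStats(m);i=1+np.argmin(np.hypot(*(ce[1:]-[283,214]).T));print(ce[i],st[i])
print("cap",ray(v,ce[i],86),ray(v,ce[i],82))
p=w["pixels"].max(2);m=np.zeros(p.shape,np.uint8);m[160:280,235:335]=(p<45)[160:280,235:335]
c=max(cv2.findContours(m,0,1)[0],key=cv2.contourArea);ap=cv2.approxPolyDP(c,6,True)[:,0];print(ap.tolist())
for z in(214,218,222):
    k=np.array([ray(w,u,z) for u in ap]);print(z,k.mean(0),[round(float(np.linalg.norm(k[i]-k[i-1])),1) for i in range(len(k))])
E
```

```text
[283.1 213.6] [268 197  31  34 860]
cap [ 432.9 -222.6   86. ] [ 434.3 -222.1   82. ]
[[244, 172], [248, 268], [314, 268], [317, 172]]
214 [505.7 -32.6 214. ] [50.4, 74.5, 50.4, 74.5]
218 [504.3 -33.2 218. ] [49.5, 73.2, 49.5, 73.1]
222 [502.8 -33.7 222. ] [48.6, 71.8, 48.6, 71.8]
```

```bash
python3 - <<'E'
from cell import arm, vision, status
from h import *
np.set_printoptions(precision=2,suppress=True)
arm.move_straight((433.2,-222.8,70),vel=120)
print(arm.move_straight((433.2,-222.8,19),vel=60,until_force=6),status.get_eef_pos(),status.get_force())
arm.command_gripper(0.0,force=40)
print(status.get_finger_gap(),status.get_finger_force(),status.get_force(),status.get_eef_pos())
arm.move_straight((433.2,-222.8,60),vel=80);arm.hold(.1);print(status.get_force(),status.get_finger_gap())
arm.move_straight((433.2,-222.8,285),vel=180)
arm.move_straight((503.5,-34,285),vel=130);arm.hold(.3)
print(status.get_force(),status.get_eef_pos(),status.get_finger_gap(),status.get_clock())
v=vision.capture("scene");cv2.imwrite("pics/s4.png",cv2.resize(v["pixels"][110:260,170:370,::-1],(800,600),interpolation=cv2.INTER_CUBIC))
E
```

```text
False [ 433.5  -222.99   19.26] [ 0.18 -0.45 -0.8 ]
0.5734742575619894 41.374463110696524 [-0.43  1.31  4.87] [ 433.5  -222.88   19.56]
[-0.48 -0.52 -3.39] 0.5721273941666397
[ 0.99  0.46 -3.88] [503.43 -34.27 285.01] 0.5682901916040058 26.725
```

View pics/s4.png

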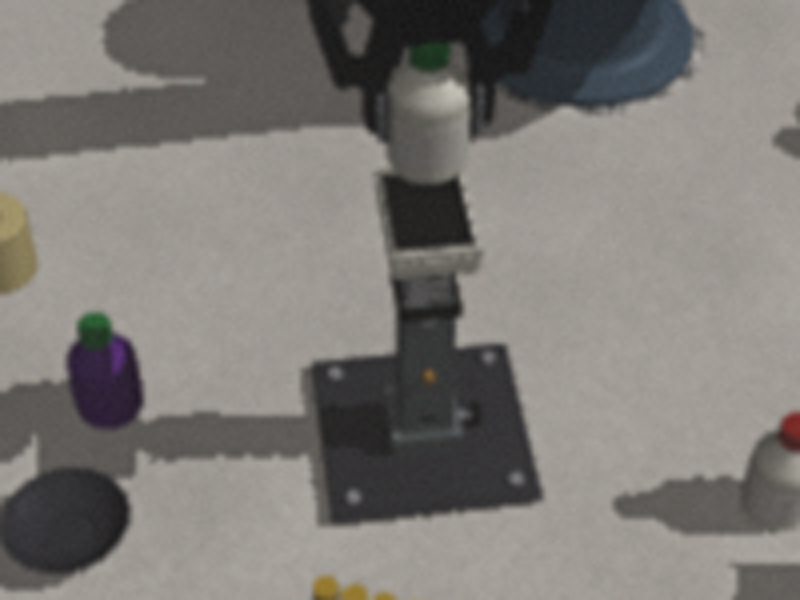

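The brass button is showing out through its hole at (430,376), and the bottle hangs upright. Now place it.

```bash
python3 - <<'E'
from cell import arm, vision, status
from h import *
np.set_printoptions(precision=2,suppress=True)
x,y=503.5,-34
arm.move_straight((x,y,246),vel=60);arm.hold(.1);f0=status.get_force();print(f0)
z=246
while z>226:
    z-=1;s=arm.move_straight((x,y,z),vel=12,until_force=5);f=status.get_force()
    if s or f[2]-f0[2]>3.5: break
print(z,s,f,status.get_eef_pos(),status.get_finger_gap(),status.get_clock())
v=vision.capture("wrist");cv2.imwrite("pics/w5.png",v["pixels"][:,:,::-1])
E
```

```text
[ 0.21 -0.51 -3.57]
240 False [-2.4   0.45  2.12] [503.5  -33.97 240.55] 0.5741113322946169 29.175
```

View pics/w5.png

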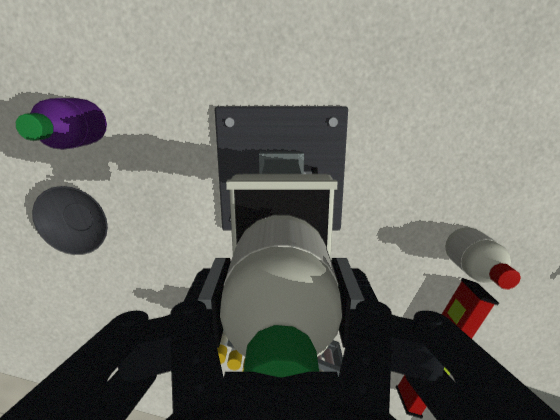

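The bottle has touched down between the lips. Check the base's front edge (281,215) against the lip (281,182), which should be about 17 mm if centred; then release.

```bash
python3 - <<'E'
from cell import arm, vision, status
from h import *
np.set_printoptions(precision=2,suppress=True)
v=vision.capture("wrist")
print([np.linalg.norm(ray(v,(281,215),zz)-ray(v,(281,182),zz+5)) for zz in(217,220)],ray(v,(281,215),220))
a=ray(v,(281,215),220)[:2]-[503.5,-34];print("base edge from centre",np.hypot(*a))
l=ray(v,(281,182),225)[:2]-[503.5,-34];print("lip from centre",np.hypot(*l))
E
```

```text
[np.float64(20.504935570568666), np.float64(20.178368708092293)] [483.01 -41.69 220.  ]
base edge from centre 21.884253378636444
lip from centre 41.43283348456897
```

The bottle is within about 3 mm of centre. Release.

```bash
python3 - <<'E'
from cell import arm, vision, status
from h import *
np.set_printoptions(precision=2,suppress=True)
arm.command_gripper(0.72);arm.command_gripper(1.0);arm.hold(.2);print(status.get_force())
print(arm.move_straight((503.5,-34,345),vel=80,until_force=5),status.get_force(),status.get_eef_pos())
arm.move_straight((440,40,360),vel=150);arm.hold(.5)
print(status.get_clock())
v=vision.capture("scene");cv2.imwrite("pics/s6.png",cv2.resize(v["pixels"][110:260,170:370,::-1],(800,600),interpolation=cv2.INTER_CUBIC))
E
```

```text
[-0.28 -0.64 -0.01]
False [ 0.32  0.26 -1.15] [503.22 -33.94 344.43]
32.9
```

View pics/s6.png

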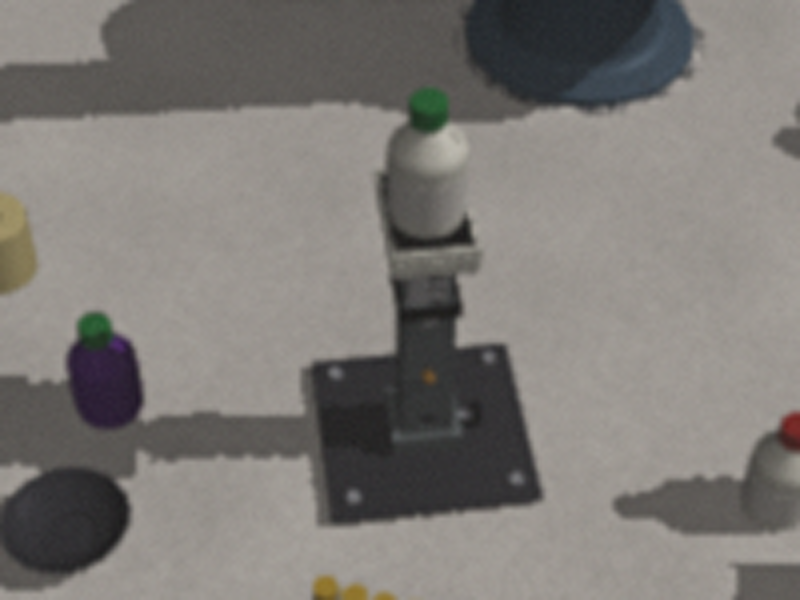

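The bottle stands upright on the platform at (428,180), the button is still out at (430,376), and nothing else has moved. Handing in.

```bash
python3 -c "
from cell import workorder
print(workorder.sign_off())"
```

```text
the job is handed in; nothing more can be done
None
```

I drew the platform up until the button popped out, checked the lock with about 11 N of downward force, stood the green-capped wash bottle within about 3 mm of the platform's centre and let go, and handed the job in at about 33 s; sign-off gave no verdict.

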